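# Isolate and vent the leak tester

### The job

The pouch leak tester has been left under pressure. Turn the wing key of its reservoir cock fully shut (across the manifold), and only then turn the wing key of the bleed cock fully open (in line with the manifold) to vent the gauge; never let the bleed cock off its seat while the reservoir is still open. Work the keys without knocking the gauge between them, and leave the things lying round the tester where they are.

Things in the scene. Friction and masses are not known exactly. Their poses are not given: they have to be found in the camera images.
- tester: Leak tester, a fixed bench unit 200 mm deep, 250 wide. Origin on the table under it; x to its back, y to its left, z up. Its grey sheet-metal face (110 x 220 mm) slopes: its normal leans 25 deg from vertical to the unit's front (-x). On the face lies a manifold block long along y with reservoir cock (+y), gauge, bleed cock (-y), 65 mm apart. Behind lies the reservoir, top 82 mm above the table.
- reservoir_cock_key (a point): Centre of the black wing key of the reservoir cock (left, where the copper tube from the reservoir enters), on its spindle axis, 48 mm off the sloped face, about 111 mm above the table. z points out along the spindle, 25 deg from vertical; y runs along the wings and turns with them. Flat butterfly plate: 8 mm thick (x), 58 mm from tip to tip (y), 24 mm high (z, 12 mm either side of this point).
- reservoir_cock_tip (a point): One wing tip of the reservoir cock's key, 29 mm from the spindle axis; turns with the key. Axes as at the key's centre. The wings end in round lobes of 12 mm radius, centred 17 mm either side of the axis; in the dip between them the plate reaches only 4 mm above the key's centre. Both faces are flat and free to fingers; a gland 17 mm wide begins 16 mm below the key's centre.
- reservoir_cock (a joint): Angle of the reservoir cock, rad: 0 = open, wings in line with the manifold block; grows as the key turns clockwise (seen looking down on the key) to 1.571 = shut, wings across the block, against a stop. Dry friction about 0.08 N m; stays where it is left. Starts open or nearly so.
- bleed_cock_key (a point): Centre of the wing key of the bleed cock (right, by the brass silencer), on its spindle axis, 48 mm off the face. The key is the same as the reservoir cock's, but here x runs along the wings and turns with them (8 mm thick across y). z points out along the spindle.
- bleed_cock_tip (a point): One wing tip of the bleed cock's key, 29 mm from the spindle axis; turns with the key.
- bleed_cock (a joint): Angle of the bleed cock, rad: 0 = shut, wings across the manifold block; grows as the key turns anticlockwise (seen looking down on the key) to 1.571 = open, wings in line with the block, against a stop. Dry friction about 0.08 N m; stays where it is left. Starts shut or nearly so.
- gauge: Pressure gauge between the cocks, a round case 63 mm in diameter. Origin under its centre, on the manifold block; z points out along the face's normal. Its dial stands 22 mm above the origin: 8 mm lower than the key centres, 20 mm lower than the wings' tops. Its edge is 33.5 mm from each spindle axis; wing tips pass it at 4.5 mm. Not to be knocked. Its needle falls as the bleed cock opens.
- spanner: Combination spanner 34 x 188 x 8 mm lying by the tester. Leave alone.
- pouch: Filled, sealed pouch 142 x 89 x 17 mm lying by the tester, waiting for its test. Leave alone.
- nozzle: Spare filling nozzle 19 x 70 x 16 mm lying by the tester. Leave alone.

How it is judged (in metres and radians):
On the way, in this order (a step that is already met when the one before it is completed fails the run):
1. the reservoir cock is shut, with the bleed cock still shut (value of joint reservoir_cock above 1.4 rad and value of joint bleed_cock below 0.3 rad), for 0.2 s.
2. the bleed cock is open, with the reservoir cock shut (value of joint each of bleed_cock, reservoir_cock above 1.4 rad), for 0.2 s.
At the end, for the whole second after the job is handed in: The reservoir cock stands within 0.17 rad (10 deg) of its shut stop (wings across the block) and the bleed cock within 0.17 rad of its open stop (wings in line with the block), both at rest and released (all of step 2 and velocity of joint reservoir_cock between -0.05 and 0.05 rad/s and velocity of joint bleed_cock between -0.05 and 0.05 rad/s); the robot touches nothing.
It fails at once if the bleed cock is off its seat (past 0.3 rad) while the reservoir cock is not yet shut (below 1.3 rad) (value of joint bleed_cock above 0.3 rad and value of joint reservoir_cock below 1.3 rad).
It fails at once if the gauge is knocked (more than 15 N) (contact force between gauge and the fingers above 15 N or contact force between gauge and the arm above 15 N).
It fails at once if the spanner, the pouch or the nozzle is moved more than 30 mm (distance of any of spanner, pouch, nozzle from where it was at the start of the episode above 0.03 m).
It also fails if it takes over 48 s, if anything falls off the work surface, if the arm or the gripper's body presses on something with over 40 N, if the wrist force passes 120 N, or if a joint passes its speed limit or range.

### The arm

A 7-joint arm with a two-finger parallel gripper is mounted at the origin on a cart in front of the work surface, level with it; the furniture and walls round the work are solid. World frame = base frame: x ahead of the robot, y to its left, z up, the work surface at z = 0. Lengths are in m, angles in degrees, forces in N, time in s.
With the tool pointing down it reaches from about 0.35 to 0.775 m from the base axis. Payload 3.1 kg.
Tool frame: the origin (TCP) lies at the very end of the fingers, on their centre line; the grasp point (between the pads) lies 19 mm behind it; z points along the fingers, y is the direction in which the jaws open and shut (so a half turn about z gives the same grasp; the last joint's range is limited). The gripper opens to 85 mm and grips with 20 to 120 N. Pads are 22 mm wide; open, the fingers measure 114 mm over their backs; the gripper's body (76 mm by 85 mm) begins 54 mm behind the grasp point. The pads swing forward as they close: fully open they stand 13 mm farther back than shut.
Start: joints at [72.897, 17.813, 0.802, 86.603, -0.252, 75.585, -1.558], TCP at [0.14, -0.532, 0.206] pointing down, gripper open.
Joint ranges: [-154.91, 154.91], [-16.99, 109.72], [-72.82, 74.43], [7.12, 147.25], [-82.49, 262.49], [11.32, 116.49], [-174.64, 174.64]. Speed limits (degrees/s): [159.86, 159.86, 180, 180, 180, 180, 180].

### API

Orientations are given as [roll, pitch, yaw] about the fixed x, y, z axes, in that order (R = Rz(yaw) Ry(pitch) Rx(roll)).
In Python, from station import r, viewer gives the robot as it stands.
- The arm moves only by the tool drive_tool, never from a script. Its argument "targets" is a list that holds one entry, the list of rows, each a list of 6 numbers: the shift along the tool's x, y, z in mm, then the turn, a rotation vector about the tool's x, y, z in degrees. In form: [[[tx, ty, tz, rx, ry, rz], ...]]. A call has 1 to 10 rows; each row is the pose to reach, as a shift and turn from the pose commanded when the call began, along the tool's axes at that moment; what a row does not reach only later rows make up. A row lasts 1/8 s, in which the tool goes at most 62.5 mm and 10.7 degrees, less where a joint would pass 70% of its speed; a pose out of reach is approached as far as the arm can. A call with a gripper value outside its range is refused whole. "jaw" is the finger opening in mm, from 0 to 85.4, set as the call begins (left out, the last holds). The fingers move at their own pace and stop on an object; "newtons" is the grip in N (left out, the last holds). Time passes only in rows, so rows that repeat a pose let the fingers close. It gives the time, the measured TCP pose, the force and the opening at its end, in the units of the state.
- r.get_obs(): the state, without advancing time (a new reading comes with each control period).
- viewer.read_camera(name): name is "side" or "top" or "wrist"; returns the picture (420x560x3 uint8, red, green, blue); there is no depth.
- viewer.camera_model(name): a dict with "fx", "fy", "cx", "cy" (pixels), "rvec" (rotation vector, rad) and "tvec" (3), from world to camera coordinates, as OpenCV has them; the wrist camera has in their place "tool_from_camera" (4x4, takes a point from camera to tool coordinates, whose origin is the TCP and whose axes are the flange's). Camera axes: x right, y down, z forward; pixel columns grow to the right and rows downward; lengths in m; the calibration is good to about 2 mm. A picture is of the moment at which its call begins: read the wrist's pose just before it. camera_model takes no time and is no camera call.
- r.sign_off(): hands the job in, once; it reports no verdict.
Trained networks look in the newest picture that a camera, given by its name, has taken for a name from the list of things; names that differ only in an ending like _2 or _b are one class to them, and where a whole thing is asked for, a point or a joint stands for the part that bears it (a point fixed in the world has none). Each returns a list of dicts, best first, with "conf" (0 to 1); they miss things now and then, are a little off and sometimes report something else, mostly with a low value. They report only what shows in the picture. A call takes as long as a camera call.
- viewer.look_for(target, camera): "xyz" ([x, y, z] in m, in the coordinates of the camera as it stood for that picture, good to about 4 mm: the middle of the surface that is visible of it).
- viewer.trace(target, camera): "mask" (420x560 bool, what is visible of it).
- viewer.landmark_of(target, camera): "xyz" ([x, y, z] in m, in the coordinates of the camera as it stood for that picture, good to about 4 mm: a listed point, or the origin of a listed thing).
The state is a dict: "time_s": time; "q": joint angles; "dq": joint speeds; "joint_torque": joint torques, N m; "eef_pos": TCP position; "tcp_rot": TCP orientation; "wrist_force": force on the tool from outside, world axes, zero at the start; "wrist_torque": the same for the moment, N m; "opening": finger opening in m.
Only numpy, scipy, OpenCV 4.12 (cv2) and the standard library are available. Lean on these libraries where they do the work, as an engineer would, in place of code of your own. Each camera call takes 0.05 s, during which the arm holds its last target. There are 200 camera calls.

## Working session

There is one attempt and no reset: what is moved stays moved. The work goes in short steps, Python scripts to look and compute and a tool call to move; the robot and the scene stay as the last step left them, time stands still between calls to the robot, and variables do not carry over. Pictures are saved under pics/ and viewed, about 8 in all and at most 12, crops included, and the job is handed in when it is done.

Besides the shell and the picture viewer there is one more tool, called after "Emit:" as a command line: name --argument value ..., lists and objects as JSON in quotes. drive_tool: Moves the arm, as the interface text tells. Its arguments: {"type":"object","properties":{"targets":{"type":"array","items":{"type":"array","items":{"type":"array","items":{"type":"number"}}}},"jaw":{"type":"number"},"newtons":{"type":"number"}},"required":["targets"]}

```bash
mkdir -p pics; cat > h.py <<'E'
import numpy as np, cv2
from scipy.spatial.transform import Rotation as R
from station import r, viewer
def T(cam):
    m=viewer.camera_model(cam)
    if 'tool_from_camera' in m:
        o=r.get_obs(); A=np.eye(4); A[:3,:3]=R.from_euler('xyz',o['tcp_rot'],degrees=True).as_matrix(); A[:3,3]=o['eef_pos']
        return A@np.array(m['tool_from_camera'])
    B=np.eye(4); B[:3,:3]=R.from_rotvec(np.ravel(m['rvec'])).as_matrix(); B[:3,3]=np.ravel(m['tvec'])
    return np.linalg.inv(B)
def w(A,p): return A[:3,:3]@np.array(p)+A[:3,3]
def shot(cam,name):
    A=T(cam); im=viewer.read_camera(cam); cv2.imwrite('pics/'+name+'.png',im[:,:,::-1]); return A,im
def lm(cam,A,names,f='landmark_of'):
    for n in names:
        for d in getattr(viewer,f)(n,cam)[:2]: print(cam,n,round(d['conf'],2),np.round(w(A,d['xyz']),4))
E
python3 - <<'E'
from h import *
print(r.get_obs())
N=['tester','reservoir_cock_key','reservoir_cock_tip','bleed_cock_key','bleed_cock_tip','gauge','spanner','pouch','nozzle']
ims=[]
for c in('top','side'):
    A,im=shot(c,c+'0'); ims.append(im); lm(c,A,N)
print(viewer.camera_model('wrist'))
cv2.imwrite('pics/both.png',cv2.resize(np.hstack(ims)[:,:,::-1],(800,300)))
E
```

```text
{'time_s': 0.0, 'q': array([72.89761801, 17.86204377,  0.803596  , 86.69347059, -0.2515847 ,
       75.58384815, -1.55828649]), 'dq': array([-0.01599139,  0.07149295, -0.06848354,  0.05451377,  0.03376487,
       -0.00081708, -0.06154678]), 'joint_torque': array([ 1.17512135e-05, -3.79907441e+01,  1.45935332e-01, -2.30587578e+01,
        1.22201731e-02,  1.37133873e-02, -5.10603059e-06]), 'eef_pos': array([ 0.13947399, -0.53119523,  0.20509518]), 'tcp_rot': array([-1.79862552e+02,  6.70491819e-03,  1.47160138e+01]), 'wrist_force': array([0.38966915, 0.14110239, 0.45354111]), 'wrist_torque': array([-0.01500654, -0.00763459, -0.03192052]), 'opening': 0.08501065192286592}
top reservoir_cock_key 0.5 [ 0.5976 -0.1925  0.1086]
top reservoir_cock_tip 0.55 [ 0.6092 -0.1649  0.1153]
top reservoir_cock_tip 0.47 [ 0.595  -0.2554  0.0827]
top bleed_cock_key 0.6 [ 0.5658 -0.3185  0.111 ]
top bleed_cock_tip 0.64 [ 0.5889 -0.3224  0.1224]
top bleed_cock_tip 0.48 [ 0.5684 -0.3206  0.1087]
top gauge 0.68 [ 0.5964 -0.2556  0.0822]
top spanner 0.84 [ 0.4556 -0.3132  0.0029]
top pouch 0.59 [ 5.622e-01 -
[... 360 characters left out ...]
5903 -0.3257  0.1291]
side gauge 0.88 [ 0.5906 -0.26    0.0859]
side spanner 0.93 [ 0.453  -0.3118  0.0074]
side spanner 0.73 [ 0.6117 -0.1683  0.1165]
side pouch 0.51 [ 0.5596 -0.4965  0.0049]
side nozzle 0.79 [ 0.6035 -0.0885  0.001 ]
{'fx': 294.0645892534463, 'fy': 294.0645892534463, 'cx': 284.0016444577957, 'cy': 210.36948812218046, 'tool_from_camera': array([[ 6.56929652e-04, -9.55733061e-01, -2.94234403e-01,
         7.35867737e-02],
       [ 9.99999612e-01,  4.55253991e-04,  7.53916282e-04,
        -1.05824690e-03],
       [-5.86591330e-04, -2.94234784e-01,  9.55732990e-01,
        -1.68445317e-01],
       [ 0.00000000e+00,  0.00000000e+00,  0.00000000e+00,
         1.00000000e+00]])}
```

View pics/top0.png

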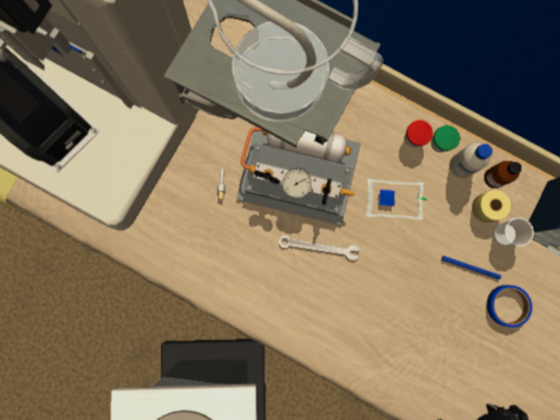

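View pics/side0.png

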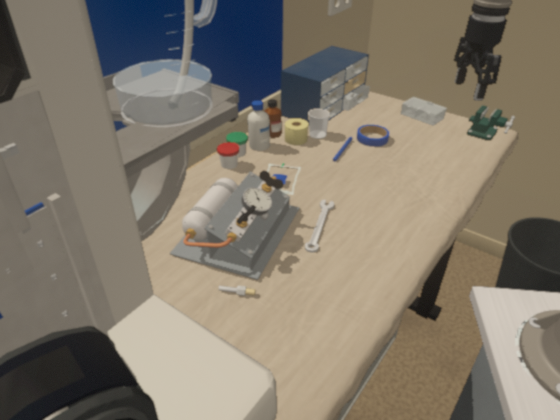

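Top view: the tester is at about px (300,175), with the reservoir key at (267,178), gauge at (297,183) and bleed key at (327,190). The spanner is in front, the pouch to the right and the nozzle to the left. The side view agrees. The two key points are 130 mm apart at z ≈ 0.11, as given, so I'll set out.

```bash
cat >> h.py <<'E'
RK=np.array([.5977,-.1934,.111]); BK=np.array([.5655,-.3189,.111])
def frame(RK,BK):
    y=RK-BK; y[2]=0; y/=np.linalg.norm(y); x=np.array([y[1],-y[0],0]); n=-np.sin(np.radians(25))*x+np.cos(np.radians(25))*np.array([0,0,1.])
    return y,np.cross(y,n),n   # left, up-slope, normal
def cw(v,n,deg): return R.from_rotvec(-np.radians(deg)*n).apply(v)
def ang(t,k,a,n):  # cw angle of t-k from a, looking down
    d=t-k; return np.degrees(np.arctan2(-(d@np.cross(n,a)),d@a))
def goto(p,yt,zt):  # row from current pose
    o=r.get_obs(); C=R.from_euler('xyz',o['tcp_rot'],degrees=True); M=R.from_matrix(np.c_[np.cross(yt,zt),yt,zt])
    print('row',np.round(C.inv().apply(p-o['eef_pos'])*1e3,1),np.round((C.inv()*M).as_rotvec(degrees=True),2))
E
python3 - <<'E'
from h import *
y,u,n=frame(RK,BK)
print(y,u,n)
for t in([.6092,-.1649,.1153],[.6117,-.1686,.1166]): print('res',ang(np.array(t),RK,y,n))
for t in([.5889,-.3224,.1224],[.5903,-.3257,.1291]): print('bleed',ang(np.array(t),BK,u,n))
goto(RK+.07*n,cw(u,n,12),-n)
o=r.get_obs();print(o['eef_pos'])
E
```

```text
[0.2485239  0.96862576 0.        ] [ 0.87787307 -0.22523915  0.42261826] [-0.40935894  0.10503074  0.90630779]
res 10.222169322699331
res 18.25451157740467
bleed -5.299031042809279
bleed 0.783452752208957
row [ 503.1 -225.5   31.8] [-20.72  15.31 -48.1 ]
[ 0.1397044  -0.53199761  0.20623347]
```

Emit:
drive_tool --targets '[[[50, -22, 0, -2, 1.5, -5], [100, -45, 0, -4, 3, -10], [150, -67, 0, -6, 4.5, -15], [200, -90, 0, -8, 6, -19], [250, -113, 0, -10, 7.5, -24], [300, -135, 0, -12, 9, -29], [350, -157, 0, -14, 10.5, -34], [400, -180, 0, -16, 12, -38], [452, -203, 15, -19, 14, -43], [503, -225, 32, -20.7, 15.3, -48.1]]]' --jaw 28 --newtons 50

```text
time_s: 2.25
eef_pos: [0.5702, -0.1853, 0.1745]
tcp_rot: [155.4, -5.0, 64.9]
wrist_force: [0.4, -0.7, -0.2]
opening: 0.0282
```

Emit:
drive_tool --targets '[[[0, 0, 0, 0, 0, 0], [0, 0, 0, 0, 0, 0], [0, 0, 0, 0, 0, 0], [0, 0, 0, 0, 0, 0]]]'

```text
time_s: 2.75
eef_pos: [0.5687, -0.1882, 0.1748]
tcp_rot: [155.5, -5.0, 64.6]
wrist_force: [0.7, 0.7, -0.6]
opening: 0.0283
```

```bash
python3 - <<'E'
from h import *
o=r.get_obs(); print({k:np.round(o[k],3) for k in('time_s','q','eef_pos','tcp_rot','opening')})
A,im=shot('wrist','w1'); lm('wrist',A,['reservoir_cock_key','reservoir_cock_tip','bleed_cock_key','bleed_cock_tip','gauge'])
y,u,n=frame(RK,BK); goto(RK+.07*n,cw(u,n,12),-n)
E
```

```text
{'time_s': np.float64(2.75), 'q': array([ 41.177,   9.075, -26.377, 108.773,   5.563,  38.146, -14.176]), 'eef_pos': array([ 0.569, -0.188,  0.175]), 'tcp_rot': array([155.456,  -5.021,  64.556]), 'opening': np.float64(0.028)}
wrist reservoir_cock_key 0.61 [ 0.6004 -0.1916  0.1136]
wrist reservoir_cock_tip 0.7 [ 0.6082 -0.1637  0.1148]
wrist bleed_cock_key 0.86 [ 0.5633 -0.318   0.1143]
wrist bleed_cock_tip 0.19 [ 0.6087 -0.1641  0.1184]
wrist gauge 0.76 [ 0.5952 -0.2551  0.0876]
row [ 0.7 -0.2 -0.2] [-0.01  0.01 -0.02]
```

View pics/w1.png

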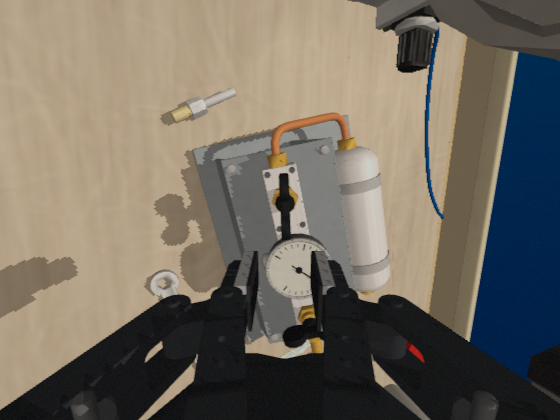

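Wrist view: the reservoir key's wings run from (284,175) to (287,240), centred near (285,207). The tool axis projects to (285,210), so the tool is centred to about 1–2 mm. The key is about 10° clockwise of its open position. I'll descend and grip.

Emit:
drive_tool --targets '[[[0, 0, 15, 0, 0, 1.2], [1, 0.5, 30, 0, 0, -2], [1, 0.5, 45, 0, 0, -2.5], [1, 0.5, 60, 0, 0, -2.5], [1, 0.5, 70, 0, 0, -2.5], [1, 0.5, 77, 0, 0, -2.5], [1, 0.5, 77, 0, 0, -2.5]]]'

```text
time_s: 3.92
eef_pos: [0.6013, -0.1938, 0.1041]
tcp_rot: [155.4, -4.0, 67.0]
wrist_force: [-0.7, -0.5, -1.1]
opening: 0.0278
```

Emit:
drive_tool --targets '[[[0, 0, 0, 0, 0, 0], [0, 0, 0, 0, 0, 0], [0, 0, 0, 0, 0, 0], [0, 0, 0, 0, 0, 0], [0, 0, 0, 0, 0, 0], [0, 0, 0, 0, 0, 0]]]' --jaw 0 --newtons 40

```text
time_s: 4.68
eef_pos: [0.6014, -0.1939, 0.1047]
tcp_rot: [155.3, -4.0, 67.0]
wrist_force: [-0.3, 0.6, 0.2]
opening: 0.0
```

```bash
python3 - <<'E'
from h import *
o=r.get_obs(); print({k:np.round(o[k],3) for k in('time_s','q','eef_pos','tcp_rot','opening','wrist_force','wrist_torque')})
y,u,n=frame(RK,BK); goto(RK-.007*n,cw(u,n,80),-n)
A,im=shot('wrist','w2')
E
```

```text
{'time_s': np.float64(4.675), 'q': array([ 36.907,  17.663, -23.936, 109.508,  13.316,  29.782, -18.478]), 'eef_pos': array([ 0.601, -0.194,  0.105]), 'tcp_rot': array([155.327,  -4.004,  66.991]), 'opening': np.float64(0.0), 'wrist_force': array([-0.267,  0.58 ,  0.163]), 'wrist_torque': array([0.08 , 0.398, 0.019])}
row [-0.5 -0.6 -0.3] [-3.00e-02  1.00e-02  7.05e+01]
```

View pics/w2.png

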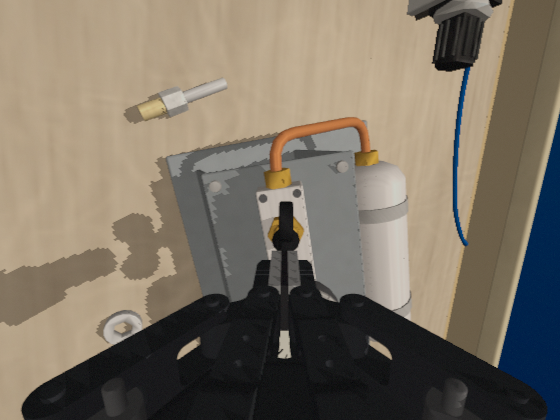

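```bash
python3 - <<'E'
from h import *
im=cv2.imread('pics/w2.png')[180:380,190:390]
im=np.clip(im.astype(float)*2.2,0,255).astype('uint8')
cv2.imwrite('pics/w2c.png',cv2.resize(im,(600,600),interpolation=cv2.INTER_CUBIC))
E
```

```text
(no output)
```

View pics/w2c.png

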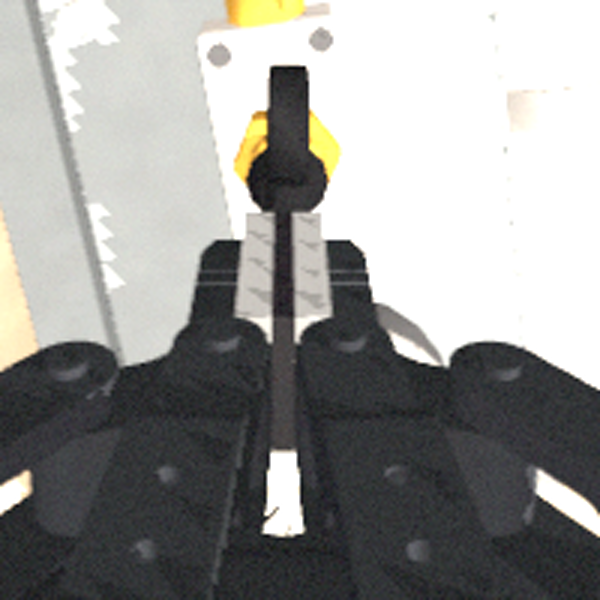

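The crop shows the pads shut above the plate. They cover the edges of the bar and have only a small gap between them, and the opening reads 0. The fingers reach less far than the TCP figure suggests, so I'll open, go deeper and close again, watching the opening.

Emit:
drive_tool --targets '[[[0, 0, 0, 0, 0, 0], [0, 0, 0, 0, 0, 0], [0, 0, 0, 0, 0, 0], [0, 0, 5, 0, 0, 0], [0, 0, 8, 0, 0, 0], [0, 0, 8, 0, 0, 0]]]' --jaw 28

```text
time_s: 5.48
eef_pos: [0.6044, -0.1947, 0.0968]
tcp_rot: [155.4, -4.0, 67.0]
wrist_force: [-0.6, -0.6, -1.0]
opening: 0.0281
```

Emit:
drive_tool --targets '[[[0, 0, 0, 0, 0, 0], [0, 0, 0, 0, 0, 0], [0, 0, 0, 0, 0, 0], [0, 0, 0, 0, 0, 0], [0, 0, 0, 0, 0, 0]]]' --jaw 0

```text
time_s: 6.1
eef_pos: [0.6047, -0.1948, 0.0975]
tcp_rot: [155.3, -4.0, 67.0]
wrist_force: [-0.7, -0.8, -0.1]
opening: 0.0001
```

```bash
python3 - <<'E'
from h import *
o=r.get_obs(); print({k:np.round(o[k],4) for k in('time_s','eef_pos','opening','wrist_force','wrist_torque')})
A,im=shot('wrist','w3')
im=np.clip(im[180:380,190:390,::-1].astype(float)*2.2,0,255).astype('uint8')
cv2.imwrite('pics/w3c.png',cv2.resize(im,(600,600),interpolation=cv2.INTER_CUBIC))
E
```

```text
{'time_s': np.float64(6.1), 'eef_pos': array([ 0.6047, -0.1948,  0.0975]), 'opening': np.float64(0.0001), 'wrist_force': array([-0.7164, -0.7562, -0.1443]), 'wrist_torque': array([ 0.1128,  0.3992, -0.0095])}
```

View pics/w3c.png

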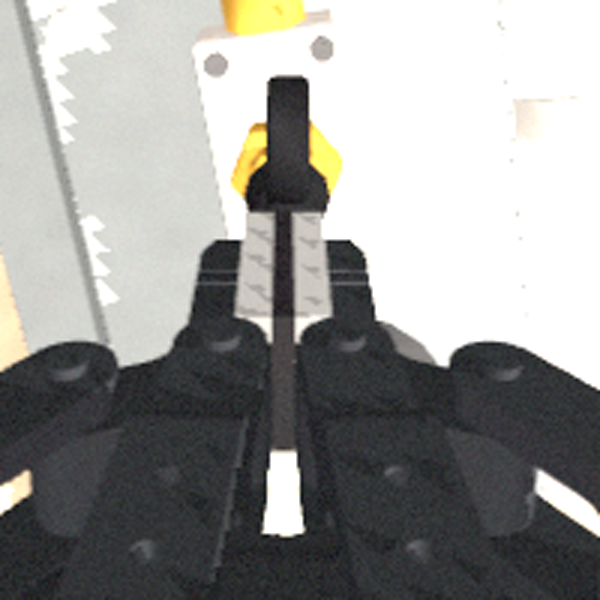

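```bash
python3 - <<'E'
from h import *
A,im=shot('side','s3')
m=viewer.camera_model('side'); o=r.get_obs()
C=R.from_euler('xyz',o['tcp_rot'],degrees=True)
P=lambda p: cv2.projectPoints(np.array([p]),np.array(m['rvec']),np.array(m['tvec']),np.array([[m['fx'],0,m['cx']],[0,m['fy'],m['cy']],[0,0,1]]),None)[0].ravel()
print('tcp',P(o['eef_pos']),'tcp-34',P(o['eef_pos']-.034*C.as_matrix()[:,2]),'RK',P(RK),'BK',P(BK))
c=im[120:260,180:320,::-1]
cv2.imwrite('pics/s3c.png',cv2.resize(c,(600,600),interpolation=cv2.INTER_CUBIC))
E
```

```text
tcp [243.93070622 219.32174139] tcp-34 [250.14726593 208.45735044] RK [247.09864351 214.6080883 ] BK [271.18775599 180.06589041]
```

View pics/s3c.png

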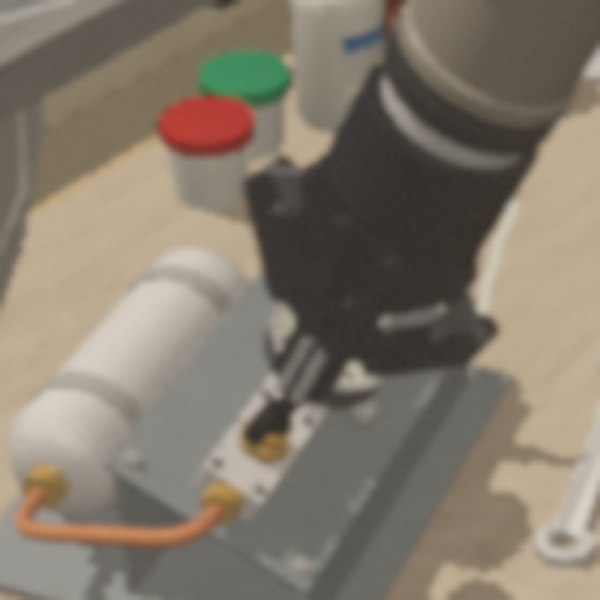

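Side crop: the pads end near (285,400), short of the projected TCP at (274,426) and just above or behind the near lobe. I'll go deeper in small steps, watching the force.

Emit:
drive_tool --targets '[[[0, 0, 0, 0, 0, 0], [0, 0, 0, 0, 0, 0], [0, 0, 0, 0, 0, 0], [0, 0, 3, 0, 0, 0], [0, 0, 6, 0, 0, 0], [0, 0, 9, 0, 0, 0], [0, 0, 9, 0, 0, 0]]]' --jaw 28

```text
time_s: 7.08
eef_pos: [0.6081, -0.1956, 0.0887]
tcp_rot: [155.4, -4.0, 67.0]
wrist_force: [0.4, 0.7, 0.1]
opening: 0.0281
```

Emit:
drive_tool --targets '[[[0, 0, 0, 0, 0, 0], [0, 0, 0, 0, 0, 0], [0, 0, 0, 0, 0, 0], [0, 0, 0, 0, 0, 0], [0, 0, 0, 0, 0, 0]]]' --jaw 0

```text
time_s: 7.7
eef_pos: [0.6091, -0.196, 0.0898]
tcp_rot: [155.2, -4.0, 67.0]
wrist_force: [3.3, -1.3, -0.7]
opening: 0.0063
```

Emit:
drive_tool --targets '[[[0, 0, 0, 0, 0, 0], [0, 1.5, 0, 0, 0, 0], [0, 1.5, 0, 0, 0, 0], [0, 1.5, 2, 0, 0, 0], [0, 1.5, 4, 0, 0, 0], [0, 1.5, 6, 0, 0, 0], [0, 1.5, 6, 0, 0, 0]]]' --jaw 28

```text
time_s: 8.57
eef_pos: [0.6119, -0.1969, 0.0841]
tcp_rot: [155.4, -4.0, 67.0]
wrist_force: [-0.3, -0.8, -0.9]
opening: 0.0284
```

Emit:
drive_tool --targets '[[[0, 0, 0, 0, 0, 0], [0, 0, 0, 0, 0, 0], [0, 0, 0, 0, 0, 0], [0, 0, 0, 0, 0, 0], [0, 0, 0, 0, 0, 0]]]' --jaw 0

```text
time_s: 9.2
eef_pos: [0.6116, -0.1968, 0.0844]
tcp_rot: [155.4, -4.0, 67.0]
wrist_force: [-4.0, 1.7, 4.2]
opening: 0.0067
```

```bash
python3 - <<'E'
from h import *
o=r.get_obs(); print({k:np.round(o[k],4) for k in('time_s','q','eef_pos','opening','wrist_force','wrist_torque')})
A,im=shot('wrist','w4')
y,u,n=frame(RK,BK); print((o['eef_pos']-RK)@np.c_[y,u,n]*1e3)
for k in range(0,1): goto(RK-.007*n,cw(u,n,90),-n)
im=np.clip(im[180:380,190:390,::-1].astype(float)*2.2,0,255).astype('uint8')
cv2.imwrite('pics/w4c.png',cv2.resize(im,(600,600),interpolation=cv2.INTER_CUBIC))
E
```

```text
{'time_s': np.float64(9.2), 'q': array([ 35.2942,  20.2855, -22.4909, 109.202 ,  15.3052,  27.6539,
       -20.1888]), 'eef_pos': array([ 0.6116, -0.1968,  0.0844]), 'opening': np.float64(0.0067), 'wrist_force': array([-3.9861,  1.6882,  4.2091]), 'wrist_torque': array([ 0.3851,  0.9592, -0.0063])}
[  0.1926434    1.70434892 -30.18779768]
row [ -0.5  -1.6 -23.2] [-6.00e-02  6.00e-02  8.05e+01]
```

View pics/w4c.png

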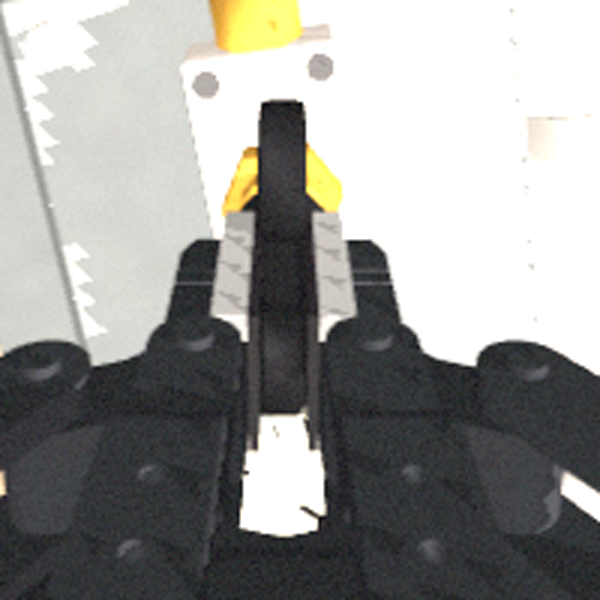

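Now both pads lie flush on the plate, with the opening near 7 mm, so the key is gripped. I'll turn it clockwise about the spindle.

Emit:
drive_tool --targets '[[[0, 0, 0, 0, 0, 5], [0, 0, 0, 0, 0, 14], [0, 0, 0, 0, 0, 23], [0, 0, 0, 0, 0, 32], [0, 0, 0, 0, 0, 41], [0, 0, 0, 0, 0, 50], [0, 0, 0, 0, 0, 59], [0, 0, 0, 0, 0, 68], [0, 0, 0, 0, 0, 76], [0, 0, 0, 0, 0, 81]]]'

```text
time_s: 10.5
eef_pos: [0.6105, -0.1942, 0.0835]
tcp_rot: [-179.6, -24.7, -15.0]
wrist_force: [-7.5, 5.5, 6.3]
opening: 0.007
```

Emit:
drive_tool --targets '[[[0, 0, 0, 0, 0, 2], [0, 0, 0, 0, 0, 2], [0, 0, 0, 0, 0, 2]]]'

```text
time_s: 10.88
eef_pos: [0.6105, -0.1941, 0.0835]
tcp_rot: [-178.8, -24.7, -16.9]
wrist_force: [-7.9, 5.0, 7.0]
opening: 0.0061
```

```bash
python3 - <<'E'
from h import *
o=r.get_obs(); print({k:np.round(o[k],4) for k in('time_s','q','eef_pos','opening','wrist_force','wrist_torque')})
A,im=shot('wrist','w5')
y,u,n=frame(RK,BK); print((o['eef_pos']-RK)@np.c_[y,u,n]*1e3)
print('torque about n',o['wrist_torque']@n)
goto(RK-.007*n,cw(u,n,90),-n)
lm('wrist',A,['reservoir_cock_tip','bleed_cock_key','bleed_cock_tip'])
E
```

```text
{'time_s': np.float64(10.875), 'q': array([ 18.6147,  18.6347,  -2.1962, 109.9136,  -0.8611,  26.7749,
       -89.2262]), 'eef_pos': array([ 0.6105, -0.1941,  0.0835]), 'opening': np.float64(0.0061), 'wrist_force': array([-7.9493,  5.016 ,  6.9803]), 'wrist_torque': array([0.7017, 1.3939, 0.6888])}
[  2.47520104  -0.26624246 -30.24636437]
torque about n 0.4834067432887613
row [  0.3   2.4 -23.2] [-0.12  0.29 -2.24]
wrist reservoir_cock_tip 0.9 [ 0.6242 -0.197   0.1244]
wrist bleed_cock_key 0.74 [ 0.5649 -0.3167  0.1144]
wrist bleed_cock_tip 0.86 [ 0.5888 -0.3224  0.1221]
```

View pics/w5.png

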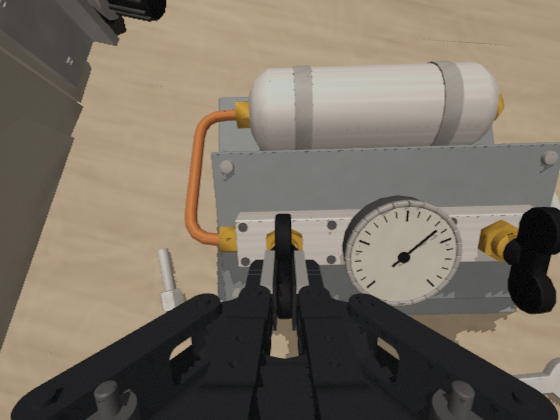

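The reservoir key is across the block, with 0.48 N m of torque against its stop, so it is shut. The bleed key at (535,258) is still across the block. I'll release, retract and shift over to the bleed cock.

Emit:
drive_tool --targets '[[[0, 0, 0, 0, 0, -1], [0, 0, 0, 0, 0, -2], [0, 0, 0, 0, 0, -2], [0, 0, -10, 0, 0, -2], [0, 0, -35, 0, 0, -2], [0, 0, -65, 0, 0, -2], [0, 0, -90, 0, 0, -2], [0, 50, -90, 0, 0, -2], [0, 95, -90, 0, 0, -2], [0, 131, -90, 0, 0, -2]]]' --jaw 26

```text
time_s: 12.32
eef_pos: [0.5368, -0.3155, 0.1648]
tcp_rot: [-179.8, -25.1, -15.0]
wrist_force: [-0.1, -0.5, -0.2]
opening: 0.0261
```

Emit:
drive_tool --targets '[[[0, 0, 0, 0, 0, 0], [0, 0, 0, 0, 0, 0], [0, 0, 0, 0, 0, 0]]]'

```text
time_s: 12.7
eef_pos: [0.5385, -0.3109, 0.1638]
tcp_rot: [-179.7, -25.0, -14.8]
wrist_force: [0.4, -1.1, -0.1]
opening: 0.0259
```

```bash
python3 - <<'E'
from h import *
o=r.get_obs(); print({k:np.round(o[k],4) for k in('time_s','q','eef_pos','opening','wrist_force')})
A,im=shot('wrist','w6')
y,u,n=frame(RK,BK); b=np.array([.5648,-.3181,.1123]); print((o['eef_pos']-b)@np.c_[y,u,n]*1e3)
goto(b+.001*y+.0005*u-.03*n,cw(u,n,90),-n)
lm('wrist',A,['reservoir_cock_key','reservoir_cock_tip','bleed_cock_key','bleed_cock_tip'])
E
```

```text
{'time_s': np.float64(12.7), 'q': array([ 33.8544,  11.716 ,  -0.4623, 106.2056, -12.6605,  39.0258,
       -63.0661]), 'eef_pos': array([ 0.5385, -0.3109,  0.1638]), 'opening': np.float64(0.0259), 'wrist_force': array([ 0.3789, -1.0649, -0.114 ])}
[ 0.44510349 -2.89504261 58.19751115]
row [ 3.4 -0.5 88.2] [-0.1   0.01 -0.35]
wrist reservoir_cock_key 0.67 [ 0.6035 -0.1911  0.1132]
wrist reservoir_cock_tip 0.9 [ 0.6203 -0.1972  0.1251]
wrist bleed_cock_key 0.91 [ 0.5638 -0.3185  0.1121]
wrist bleed_cock_tip 0.75 [ 0.5918 -0.323   0.1198]
```

View pics/w6.png

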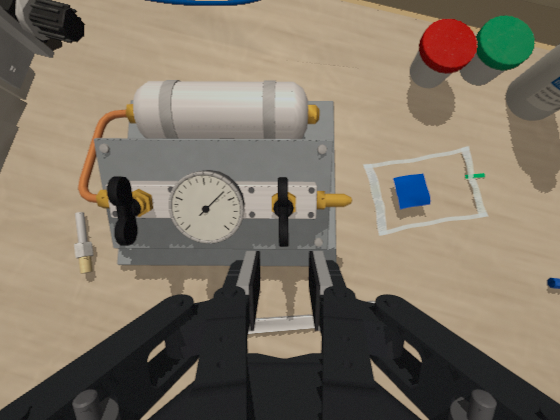

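The bleed key spans (283,178)–(284,244) and is centred under the tool (x ≈ 284). The reservoir key stands across the block. I'll descend straight and grip.

Emit:
drive_tool --targets '[[[1, 0, 15, 0, 0, 0], [2, 0, 30, 0, 0, 0], [2.5, 0, 45, 0, 0, 0], [2.5, 0, 58, 0, 0, 0], [2.5, 0, 68, 0, 0, 0], [2.5, 0, 76, 0, 0, 0], [2.5, 0, 83, 0, 0, 0], [2.5, 0, 87, 0, 0, 0], [2.5, 0, 87, 0, 0, 0]]]'

```text
time_s: 14.08
eef_pos: [0.5755, -0.3227, 0.0857]
tcp_rot: [-179.8, -25.0, -14.9]
wrist_force: [0.2, 0.4, -0.2]
opening: 0.0261
```

Emit:
drive_tool --targets '[[[0, 0, 0, 0, 0, 0], [0, 0, 0, 0, 0, 0], [0, 0, 0, 0, 0, 0], [0, 0, 0, 0, 0, 0], [0, 0, 0, 0, 0, 0]]]' --jaw 0

```text
time_s: 14.7
eef_pos: [0.5764, -0.3196, 0.0862]
tcp_rot: [-179.6, -25.0, -14.8]
wrist_force: [-1.1, 5.2, 2.3]
opening: 0.0064
```

Emit:
drive_tool --targets '[[[0, -2, 0, 0, 0, -4], [0, -2, 0, 0, 0, -14], [0, -2, 0, 0, 0, -24], [0, -2, 0, 0, 0, -34], [0, -2, 0, 0, 0, -44], [0, -2, 0, 0, 0, -54], [0, -2, 0, 0, 0, -64], [0, -2, 0, 0, 0, -74], [0, -2, 0, 0, 0, -84], [0, -2, 0, 0, 0, -90]]]'

```text
time_s: 15.95
eef_pos: [0.5773, -0.3215, 0.0869]
tcp_rot: [154.8, -0.1, 75.3]
wrist_force: [1.9, 0.5, -0.4]
opening: 0.0062
```

Emit:
drive_tool --targets '[[[0, 0, 0, 0, 0, -3], [0, 0, 0, 0, 0, -3], [0, 0, 0, 0, 0, -3]]]'

```text
time_s: 16.32
eef_pos: [0.5773, -0.3215, 0.0869]
tcp_rot: [154.9, 1.0, 77.7]
wrist_force: [4.4, 0.8, 0.3]
opening: 0.0066
```

```bash
python3 - <<'E'
from h import *
o=r.get_obs(); print({k:np.round(o[k],4) for k in('time_s','q','eef_pos','opening','wrist_force','wrist_torque')})
y,u,n=frame(RK,BK); print('torque about n',o['wrist_torque']@n)
goto(o['eef_pos'],u,-n)
E
```

```text
{'time_s': np.float64(16.325), 'q': array([ 51.1045,  22.8443, -24.2368, 105.5171,   4.9179,  29.1833,
        14.7505]), 'eef_pos': array([ 0.5773, -0.3215,  0.0869]), 'opening': np.float64(0.0066), 'wrist_force': array([4.4281, 0.8192, 0.304 ]), 'wrist_torque': array([ 0.3948, -0.424 , -0.5698])}
torque about n -0.7225174419939215
row [0. 0. 0.] [0.16 0.03 2.37]
```

The torque at the stop is −0.72 N m, so the bleed cock is fully open. I'll release, retract and check.

Emit:
drive_tool --targets '[[[0, 0, 0, 0, 0, 1], [0, 0, 0, 0, 0, 2], [0, 0, 0, 0, 0, 2], [0, 0, -10, 0, 0, 2], [0, 0, -30, 0, 0, 2], [0, 0, -60, 0, 0, 2], [0, 0, -90, 0, 0, 2], [0, 0, -120, 0, 0, 2], [0, 0, -140, 0, 0, 2], [0, 0, -140, 0, 0, 2]]]' --jaw 28

```text
time_s: 17.58
eef_pos: [0.5193, -0.307, 0.2162]
tcp_rot: [154.7, 0.4, 76.0]
wrist_force: [-0.5, -0.2, 0.6]
opening: 0.0281
```

Emit:
drive_tool --targets '[[[0, 0, 0, 0, 0, 0], [0, 0, 0, 0, 0, 0], [0, 0, 0, 0, 0, 0], [0, 0, 0, 0, 0, 0]]]'

```text
time_s: 18.08
eef_pos: [0.5187, -0.3059, 0.2121]
tcp_rot: [155.1, 0.2, 76.1]
wrist_force: [-0.3, 0.2, 0.5]
opening: 0.0278
```

```bash
python3 - <<'E'
from h import *
A,im=shot('wrist','w7'); o=r.get_obs(); print(o['time_s'],o['eef_pos'],o['wrist_force'])
lm('wrist',A,['reservoir_cock_key','reservoir_cock_tip','bleed_cock_key','bleed_cock_tip'])
N=['spanner','pouch','nozzle']
for c in('top','side'):
    A,_=shot(c,c+'9'); lm(c,A,N)
E
```

```text
18.125 [ 0.51871732 -0.30589915  0.21224714] [ 0.56555861 -0.74801558  0.19614246]
wrist reservoir_cock_key 0.69 [ 0.5975 -0.1921  0.1143]
wrist reservoir_cock_tip 0.6 [ 0.6238 -0.1949  0.1279]
wrist bleed_cock_key 0.85 [ 0.5648 -0.3199  0.1127]
wrist bleed_cock_tip 0.61 [ 0.5728 -0.2901  0.1099]
top pouch 0.57 [ 5.628e-01 -4.947e-01  2.000e-04]
top nozzle 0.73 [ 0.5982 -0.0872  0.003 ]
side spanner 0.67 [ 0.4562 -0.3157  0.0033]
side pouch 0.54 [ 0.5598 -0.4964  0.0032]
side nozzle 0.78 [ 0.6068 -0.0858  0.0053]
```

View pics/w7.png

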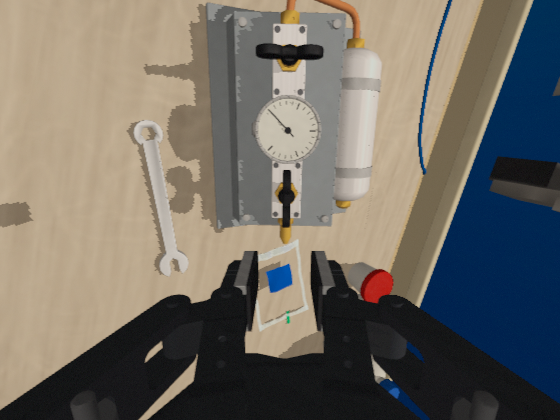

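The reservoir key at (289,53) stands across the block, the bleed key at (287,195) is in line with it, and the gauge needle has moved. The robot is clear of everything, so I'm handing in.

```bash
python3 -c "
from station import r
print(r.sign_off())"
```

```text
the job is handed in; nothing more can be done
None
```

I turned the reservoir cock fully shut first, then turned the bleed cock fully open, and handed the job in at about 18 s of the 48 s allowed. No verdict was reported.

**Cocks:** Both keys were turned until they pressed on their stops, at about 0.48 N m for the reservoir and 0.72 N m for the bleed. The last wrist picture shows the reservoir key across the block and the bleed key in line with it. The gauge needle has also moved.

**Surroundings:** The last network checks put the pouch and spanner within about 5 mm of where they started. The nozzle, compared in the side view, is also within about 5 mm. The top camera missed the spanner on that last check, so its position comes from the side camera alone. I felt no knock on the gauge: wrist forces stayed around 12 N or less in every reading. The arm ended raised well clear of everything.

**Disagreement:** My first two attempts to grip the reservoir key closed on nothing. In the end I had to set the tool about 23 mm deeper along the spindle than the given tool point called for. Both keys gripped firmly at that depth. I did not find the cause.

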